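# Reset the box under its push-latch cover

## Robot

A 6-joint arm with a two-finger parallel gripper is mounted at the origin on a cart in front of the work surface, level with it; the furniture and walls round the work are solid. World frame = base frame: x ahead of the robot, y to its left, z up, the work surface at z = 0. Lengths are in m, angles in rad, forces in N, time in s.
With the tool pointing down it reaches from about 0.225 to 0.875 m from the base axis. Payload 3.4 kg.
Tool frame: the origin (TCP) lies at the very end of the fingers, on their centre line; the grasp point (between the pads) lies 19 mm behind it (manip.pinch_z is the distance from the TCP to the grasp point, in m); z points along the fingers, y is the line along which they close (so a half turn about z gives the same grasp; the last joint's range is limited). The gripper opens to 85 mm and grips with 20 to 120 N. Pads are 22 mm wide; open, the fingers measure 114 mm over their backs; the gripper's body (76 mm by 85 mm) begins 54 mm behind the grasp point. The pads swing forward as they close: fully open they stand 13 mm farther back than shut.
Start: joints at [-1.237, 0.276, 1.505, -0, 1.361, -0.121], TCP at [0.253, -0.517, 0.231] pointing down, gripper open.
Joint ranges: [-2.89, 2.89], [-0.75, 2.08], [0.22, 2.7], [-1.18, 4.32], [0.11, 2.71], [-2.7, 2.7]. Speed limits (rad/s): [2.57, 2.57, 3.14, 3.14, 3.14, 3.14].

## Interface

Orientations are given as a unit quaternion [w, x, y, z].
In Python, from rig import manip gives the robot as it stands. The module is installed in compiled form; this text tells all that it offers.
- The arm moves only by the shell command python3 -m jog 'ROWS' [FORCE]. ROWS is JSON, a list of rows, each an object of numbers: "dx", "dy", "dz": the shift along the tool's x, y, z each as a share of 25 cm, from -1 to 1; "ax", "ay", "az": the turn, a rotation vector about the tool's x, y, z each as a share of 90 degrees, from -1 to 1; "grip": the opening, from -1 (shut) to 1 (fully open), so that 0 is half open. A call has 1 to 5 rows; each row is the pose to reach, as a shift and turn from the pose commanded when the call began, along the tool's axes at that moment; what a row does not reach only later rows make up. A row lasts 1/12 s, in which the tool goes at most 41.7 mm and 7.16 degrees, less where a joint would pass 70% of its speed; a pose out of reach is approached as far as the arm can. A call with a number of a shift or a turn outside -1 to 1 is refused whole. A call with a gripper value outside its range is refused whole. The fingers move at their own pace and stop on an object; FORCE is the grip in N (left out, the last holds). Time passes only in rows, so rows that repeat a pose let the fingers close. It gives the time, the measured TCP pose, the force, the opening and the grip force at its end, in the units of the state.
- manip.get_state(): the state, without advancing time (a new reading comes with each control period).
- manip.get_image(name): name is "scene" or "top" or "wrist"; returns a dict with "img" (480x640x3 uint8, red, green, blue), "mtx" (3x3 intrinsics, pixels), "world_to_cam" (4x4, takes a point from world to camera coordinates); the wrist camera has in their place "T_tool_cam" (4x4, takes a point from camera to tool coordinates, whose origin is the TCP and whose axes are the flange's). Camera axes: x right, y down, z forward; pixel columns grow to the right and rows downward; lengths in m; the calibration is good to about 2 mm. A picture is of the moment at which its call begins: read the wrist's pose just before it. There is no depth.
- manip.sign_off(): hands the job in; it is judged then, once.
The state is a dict: "clock": time; "qpos": joint angles; "qd": joint speeds; "effort": joint torques, N m; "position": TCP position; "ee_rot": TCP orientation; "contact_force": force on the tool from outside, world axes, zero at the start; "moment": the same for the moment, N m; "width": finger opening in m; "gripper_force": force on a finger pad.
Only numpy, scipy, OpenCV 4.12 (cv2) and the standard library are available. Lean on these libraries where they do the work, as an engineer would, in place of code of your own. Each camera call takes 0.05 s, during which the arm holds its last target. There are 200 camera calls.

## Task

Reset the white box on the bench: press the ribbed pad of its blue cover so that it pops fully open, press the green button underneath fully in, then press the cover down again until it latches, and leave it shut. Only push with the fingertips: do not pinch the cover, and do not grip, lift or shift the two small bottles and the timer that stand round the box.

Things in the scene. Friction and masses are not known exactly. Their poses are not given: they have to be found in the camera images.
- reset_box: White box fixed to the bench, 136 (x, front to back) x 116 (y) x 62 mm high. Origin: centre of its underside, on the bench top; -x side is the front (three small lamps). The well in its top, under the blue cover, runs from 53 mm in front of the origin to 50 mm behind it and is 94 mm wide; walls 11 mm at the sides, 15 front, 18 back.
- cover (a joint): Angle (rad) of the blue cover, 100 mm from hinge to free edge, 90 wide, 5 thick, hinged at the back of the well: 0 = latched shut, flush with the rim; grows as the front edge swings up; 1.4 = fully open at its stop (almost upright, still leaning 10 degrees to the front); -0.09 = pressed down to its stop, 9 mm below flush at the front edge. 6 to 10 N at the pad presses it to that stop.
- press_pad (a point): Centre of the grey pad with black ribs on the outer (top) face of the cover: where to press. 86 mm from the hinge, 14 mm from the free edge. Moves with the cover; z axis = outward normal, -x axis = from hinge to free edge. Latched: press it past -0.05 rad, let go and move up out of the way; a damped spring swings it fully open in about 2 s.
- hinge (a point): Middle of the cover's hinge axis (along the box's y), 50 mm behind the box's origin, 60 mm above the bench; axes as the box's. To shut: push the outer (back) face of the open cover forward and then down, about 2 to 5 N, swinging about this axis, to the lower stop (past -0.06 rad), and let go: it stays latched at 0. One more press would pop it open again. Do not slam.
- reset_button (a joint): Travel (m) of the green button: 0 = out, 0.006 = fully pressed in (stop), at 5 N; spring return.
- reset_button_top (a point): Centre of the top of the green button (28 mm diameter, pressed straight down), 50 mm above the bench, 12 mm below the rim, 20 mm in front of the box's origin, inside the well and under the cover: 70 mm in front of the hinge. With the cover open there is free room above it.
- control_hi: Small upright bottle with red cap, 29 mm diameter, 56 mm high, loose. Origin: centre of its underside. Leave it alone.
- control_lo: Small upright bottle with amber cap, 29 mm diameter, 56 mm high, loose. Origin: centre of its underside. Leave it alone.
- timer: White lab timer with a display, standing, 42 x 70 x 64 mm high, loose. Origin: centre of its underside. Leave it alone.

How it is judged:
On the way, in this order (a step that is already met when the one before it is completed fails the run):
1. the cover has popped open (value of joint cover above 1.2 rad), for 0.2 s.
2. the green button is fully pressed by the fingers, with the cover open (value of joint reset_button above 0.0045 m and value of joint cover above 0.5 rad and contact force between the fingers and reset_box above 1 N), for 0.1 s.
At the end, for the whole second after the job is handed in: The cover is latched shut by itself (within 0.03 rad of 0) after having been opened and the green button pressed at least 4.5 mm in, the button is out again, and both bottles and the timer stand within 20 mm of where they were (value of joint cover between -0.03 and 0.03 rad and value of joint reset_button below 0.0015 m and distance of each of control_hi, control_lo, timer from where it was at the start of the episode below 0.02 m); the robot touches nothing.
It fails at once if a bottle or the timer is shifted or lifted more than 25 mm (distance of any of control_hi, control_lo, timer from where it was at the start of the episode above 0.025 m).
It fails at once if a bottle or the timer is tipped over (angle between any of control_hi, control_lo, timer's own z axis and vertical above 0.5 rad).
It fails at once if the cover is pinched between the fingers (z of the grasp point in the frame of press_pad between -0.009 and 0.004 m and x of the grasp point in the frame of press_pad between -0.016 and 0.086 m and y of the grasp point in the frame of press_pad between -0.05 and 0.05 m and contact force between the fingers and reset_box above 3 N).
It fails at once if a bottle or the timer is gripped (over 8 N from the fingers) (contact force between the fingers and control_hi above 8 N or contact force between the fingers and control_lo above 8 N or contact force between the fingers and timer above 8 N).
It also fails if it takes over 45 s, if anything falls off the work surface, if the arm or the gripper's body presses on something with over 40 N, if the wrist force passes 120 N, or if a joint passes its speed limit or range.

## Working session

There is one attempt and no reset: what is moved stays moved. The work goes in short steps, Python scripts to look and compute and a shell command to move; the robot and the scene stay as the last step left them, time stands still between calls to the robot, and variables do not carry over. Pictures are saved under pics/ and viewed, at most 10 in all, crops included, and the job is handed in when it is done.

```bash
mkdir -p pics; python3 - <<'E'
from rig import manip
import cv2,numpy as np
s=manip.get_state();print(s['clock'],s['position'],s['ee_rot'],s['width'],manip.pinch_z)
for n in('scene','top'):
    d=manip.get_image(n);cv2.imwrite(f'pics/{n}0.png',d['img'][...,::-1]);np.savez(f'{n}0.npz',**d)
    print(n,d['mtx'].tolist(),np.round(d['world_to_cam'],3).tolist())
E
```

```text
0.0 [ 0.25240593 -0.51603679  0.23042135] [-9.37367865e-04  9.74255547e-01  2.25444543e-01 -9.73104452e-05] 0.08529676690077062 0.0187
scene [[590.9277122489243, 0.0, 319.32163080217157], [0.0, 590.9277122489243, 244.15894508229243], [0.0, 0.0, 1.0]] [[-0.462, -0.887, -0.011, 0.552], [-0.4, 0.219, -0.89, 0.215], [0.792, -0.407, -0.456, 0.622], [0.0, 0.0, 0.0, 1.0]]
top [[614.8531609532661, 0.0, 320.8394836142933], [0.0, 614.8531609532661, 239.8186808402713], [0.0, 0.0, 1.0]] [[-0.004, -1.0, 0.027, 0.325], [-0.999, 0.003, -0.041, 0.505], [0.041, -0.027, -0.999, 0.923], [0.0, 0.0, 0.0, 1.0]]
```

View pics/top0.png

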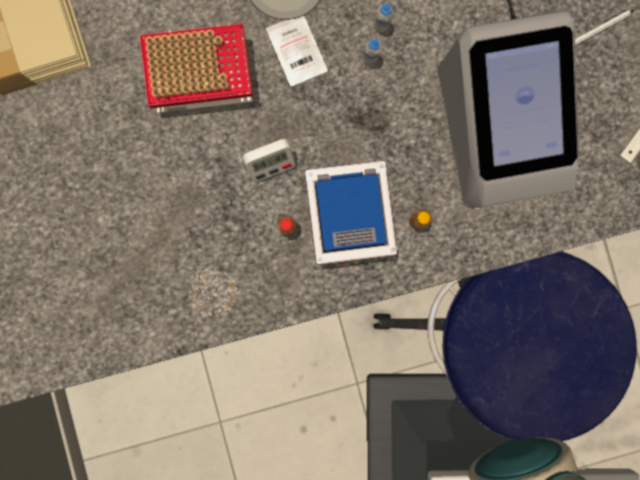

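View pics/scene0.png

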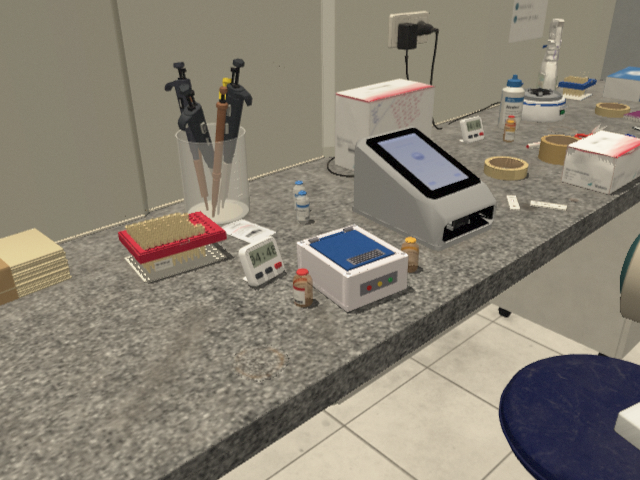

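The top view shows the box with its blue cover at about (352,213) and the pad at (355,237), towards the robot. The red bottle is at (288,226), the amber one at (422,219) and the timer at (270,160).

```bash
cat > h.py <<'E'
import numpy as np,cv2
def ray(d,px,z):
    W=np.linalg.inv(d['world_to_cam']);r=W[:3,:3]@np.linalg.inv(d['mtx'])@[*px,1];o=W[:3,3]
    return o+r*(z-o[2])/r[2]
def blue(img):
    h=cv2.cvtColor(img,cv2.COLOR_RGB2HSV);return cv2.inRange(h,(100,150,90),(118,255,255))
E
python3 - <<'E'
from h import *
d=dict(np.load('top0.npz'));m=blue(d['img']);m[:,:300]=0;m[:,400:]=0;m[:150]=0;m[270:]=0
c=max(cv2.findContours(m,0,2)[0],key=cv2.contourArea)
r=cv2.minAreaRect(c);P=np.array([ray(d,p,.062) for p in cv2.boxPoints(r)]);print(r,P.round(4).tolist())
C=P.mean(0);print('cover centre',C)
for a,b in((0,1),(1,2)):
    v=P[b]-P[a];print(np.linalg.norm(v),np.degrees(np.arctan2(v[1],v[0])))
# white box outer corners
g=cv2.inRange(cv2.cvtColor(d['img'],cv2.COLOR_RGB2HSV),(0,0,185),(180,45,255));g[:,:302]=0;g[:,402:]=0;g[:155]=0;g[270:]=0
r=cv2.minAreaRect(max(cv2.findContours(g,0,2)[0],key=cv2.contourArea));Q=np.array([ray(d,p,.062) for p in cv2.boxPoints(r)]);print('box',r,Q.mean(0),Q.round(3).tolist())
for n,p,z in(('pad',(355,237),.062),('hi',(287,225),.056),('lo',(424,218),.056),('timer',(268,150),.064)):print(n,ray(d,p,z))
E
```

```text
((350.07696533203125, 210.61538696289062), (72.1882095336914, 62.017364501953125), 82.87498474121094) [[0.5907, 0.3332, 0.062], [0.6017, 0.2452, 0.062], [0.4992, 0.2332, 0.062], [0.4885, 0.3209, 0.062]]
cover centre [0.54504615 0.28309932 0.062     ]
0.08874400352986347 -82.84166751068435
0.10324070264825023 -173.3182924800268
box ((350.3308410644531, 211.64614868164062), (94.39042663574219, 80.37449645996094), 82.87498474121094) [0.54365927 0.28270649 0.062     ] [[0.603, 0.348, 0.062], [0.618, 0.234, 0.062], [0.484, 0.218, 0.062], [0.47, 0.332, 0.062]]
pad [0.50728059 0.27636022 0.062     ]
hi [0.5249687  0.37311249 0.056     ]
lo [0.53465674 0.17625608 0.056     ]
timer [0.63134076 0.3997123  0.064     ]
```

```bash
R='python3 -m jog'
python3 -m jog '[{"dx":0.55,"dy":-0.57,"grip":-1},{"dx":0.55,"dy":-0.57,"grip":-1},{"dx":0.55,"dy":-0.57,"grip":-1},{"dx":0.55,"dy":-0.57,"grip":-1},{"dx":0.55,"dy":-0.57,"grip":-1}]'
python3 -m jog '[{"dx":0.55,"dy":-0.57,"grip":-1},{"dx":0.55,"dy":-0.57,"grip":-1},{"dx":0.55,"dy":-0.57,"grip":-1},{"dx":0.55,"dy":-0.57,"grip":-1},{"dx":0.55,"dy":-0.57,"grip":-1}]'
python3 -m jog '[{"dx":0.55,"dy":-0.57,"grip":-1},{"dx":0.55,"dy":-0.57,"grip":-1},{"dx":0.55,"dy":-0.57,"grip":-1},{"dx":0.55,"dy":-0.57,"grip":-1},{"dx":0.55,"dy":-0.57,"grip":-1}]'
```

```text
schema error: expected keys dx, dy, dz, ax, ay, az, grip
schema error: expected keys dx, dy, dz, ax, ay, az, grip
schema error: expected keys dx, dy, dz, ax, ay, az, grip
```

All keys are required in every row.

```bash
python3 -m jog '[{"dx":0.55,"dy":-0.57,"dz":0,"ax":0,"ay":0,"az":0,"grip":-1},{"dx":0.55,"dy":-0.57,"dz":0,"ax":0,"ay":0,"az":0,"grip":-1},{"dx":0.55,"dy":-0.57,"dz":0,"ax":0,"ay":0,"az":0,"grip":-1},{"dx":0.55,"dy":-0.57,"dz":0,"ax":0,"ay":0,"az":0,"grip":-1},{"dx":0.55,"dy":-0.57,"dz":0,"ax":0,"ay":0,"az":0,"grip":-1}]'
python3 -m jog '[{"dx":0.55,"dy":-0.57,"dz":0,"ax":0,"ay":0,"az":0,"grip":-1},{"dx":0.55,"dy":-0.57,"dz":0,"ax":0,"ay":0,"az":0,"grip":-1},{"dx":0.55,"dy":-0.57,"dz":0,"ax":0,"ay":0,"az":0,"grip":-1},{"dx":0.55,"dy":-0.57,"dz":0,"ax":0,"ay":0,"az":0,"grip":-1},{"dx":0.55,"dy":-0.57,"dz":0,"ax":0,"ay":0,"az":0,"grip":-1}]'
python3 -m jog '[{"dx":0.55,"dy":-0.57,"dz":0,"ax":0,"ay":0,"az":0.2,"grip":-1},{"dx":0.55,"dy":-0.57,"dz":0,"ax":0,"ay":0,"az":0.2,"grip":-1},{"dx":0.55,"dy":-0.57,"dz":0,"ax":0,"ay":0,"az":0.2,"grip":-1},{"dx":0.55,"dy":-0.57,"dz":0,"ax":0,"ay":0,"az":0.2,"grip":-1},{"dx":0.55,"dy":-0.57,"dz":0,"ax":0,"ay":0,"az":0.2,"grip":-1}]'
```

```text
clock: 0.52
position: [0.3134, -0.3247, 0.2308]
ee_rot: [-0.001, 0.974, 0.225, 0.0]
contact_force: [1.0, -0.7, -0.1]
width: 0.0256
gripper_force: 0.0
clock: 0.93
position: [0.3742, -0.1366, 0.2311]
ee_rot: [-0.001, 0.974, 0.226, 0.0]
contact_force: [0.8, -0.3, -0.0]
width: -0.0003
gripper_force: 0.0
clock: 1.35
position: [0.4312, 0.0376, 0.2312]
ee_rot: [0.0, 0.998, 0.07, -0.0]
contact_force: [0.3, -0.3, -0.7]
width: -0.0002
gripper_force: 0.0
```

```bash
python3 -m jog '[{"dx":0.22,"dy":-0.45,"dz":0,"ax":0,"ay":0,"az":0.01,"grip":-1},{"dx":0.22,"dy":-0.45,"dz":0,"ax":0,"ay":0,"az":0.01,"grip":-1},{"dx":0.22,"dy":-0.45,"dz":0,"ax":0,"ay":0,"az":0.01,"grip":-1},{"dx":0.22,"dy":-0.45,"dz":0,"ax":0,"ay":0,"az":0.01,"grip":-1}]'
python3 -m jog '[{"dx":0.22,"dy":-0.45,"dz":0.2,"ax":0,"ay":0,"az":0,"grip":-1},{"dx":0.22,"dy":-0.45,"dz":0.2,"ax":0,"ay":0,"az":0,"grip":-1},{"dx":0.22,"dy":-0.45,"dz":0.2,"ax":0,"ay":0,"az":0,"grip":-1},{"dx":0.22,"dy":-0.45,"dz":0.2,"ax":0,"ay":0,"az":0,"grip":-1},{"dx":0.22,"dy":-0.45,"dz":0.2,"ax":0,"ay":0,"az":0,"grip":-1}]'
python3 - <<'E'
from rig import manip
import cv2,numpy as np
s=manip.get_state();print(s['clock'],s['position'],s['ee_rot'])
d=manip.get_image('wrist');cv2.imwrite('pics/w1.png',d['img'][...,::-1]);print(d['mtx'].tolist(),d['T_tool_cam'].round(4).tolist())
T=d['T_tool_cam'];
from scipy.spatial.transform import Rotation as Ro
q=s['ee_rot'];R=Ro.from_quat([*q[1:],q[0]]).as_matrix();M=np.eye(4);M[:3,:3]=R;M[:3,3]=s['position']
d2=dict(img=d['img'],mtx=d['mtx'],world_to_cam=np.linalg.inv(M@T));np.savez('w1.npz',**d2)
for n,P in(('pad',(.508,.2784,.062)),('button',(.5238,.2803,.062)),('tcp',s['position'])):
    c=d2['world_to_cam']@[*P,1];p=d['mtx']@c[:3];print(n,p[:2]/p[2])
E
```

```text
clock: 1.68
position: [0.4719, 0.1618, 0.2308]
ee_rot: [-0.002, 0.998, 0.065, 0.001]
contact_force: [0.4, 0.0, -0.0]
width: -0.0002
gripper_force: 0.0
clock: 2.1
position: [0.5101, 0.275, 0.1789]
ee_rot: [0.0, 0.998, 0.064, -0.002]
contact_force: [0.2, -1.1, -0.5]
width: 0.0005
gripper_force: 0.0
2.1 [0.51011661 0.27500744 0.17887446] [ 4.61683728e-04  9.97955137e-01  6.38896771e-02 -1.85503119e-03]
[[359.9946822412958, 0.0, 325.32815218526173], [0.0, 359.9946822412958, 238.51054903844675], [0.0, 0.0, 1.0]] [[-0.0012, -0.9511, -0.3089, 0.0794], [1.0, -0.001, -0.0007, -0.0007], [0.0004, -0.3089, 0.9511, -0.1442], [0.0, 0.0, 0.0, 1.0]]
pad [321.65393058 233.25140796]
button [321.73560454 212.86586977]
tcp [327.28215123 307.41845932]
```

View pics/w1.png

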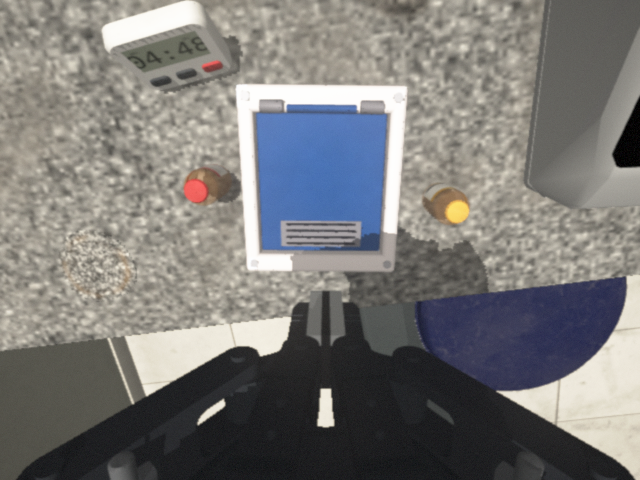

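The pad centre at (321,234) matches the prediction to within 1 px. Now I go down onto it.

```bash
python3 -m jog '[{"dx":-0.01,"dy":-0.012,"dz":0.2,"ax":0,"ay":0,"az":0,"grip":-1},{"dx":-0.01,"dy":-0.012,"dz":0.4,"ax":0,"ay":0,"az":0,"grip":-1},{"dx":-0.01,"dy":-0.012,"dz":0.42,"ax":0,"ay":0,"az":0,"grip":-1},{"dx":-0.01,"dy":-0.012,"dz":0.42,"ax":0,"ay":0,"az":0,"grip":-1}]'
python3 -m jog '[{"dx":0,"dy":0,"dz":0.02,"ax":0,"ay":0,"az":0,"grip":-1},{"dx":0,"dy":0,"dz":0.04,"ax":0,"ay":0,"az":0,"grip":-1},{"dx":0,"dy":0,"dz":0.04,"ax":0,"ay":0,"az":0,"grip":-1}]'
```

```text
clock: 2.48
position: [0.5036, 0.2725, 0.0723]
ee_rot: [0.002, 0.998, 0.062, -0.005]
contact_force: [-0.5, -0.5, -0.2]
width: 0.0001
gripper_force: 0.0
clock: 2.73
position: [0.5088, 0.2758, 0.0677]
ee_rot: [-0.0, 0.998, 0.062, 0.001]
contact_force: [0.0, 0.2, -0.1]
width: -0.0003
gripper_force: 0.0
```

```bash
python3 -m jog '[{"dx":0,"dy":0,"dz":0.02,"ax":0,"ay":0,"az":0,"grip":-1},{"dx":0,"dy":0,"dz":0.04,"ax":0,"ay":0,"az":0,"grip":-1},{"dx":0,"dy":0,"dz":0.04,"ax":0,"ay":0,"az":0,"grip":-1}]'
```

```text
clock: 2.98
position: [0.5089, 0.2764, 0.0568]
ee_rot: [-0.0, 0.998, 0.062, 0.001]
contact_force: [1.0, 0.6, 1.7]
width: 0.0001
gripper_force: 1.1
```

```bash
python3 -m jog '[{"dx":0,"dy":0,"dz":0.012,"ax":0,"ay":0,"az":0,"grip":-1},{"dx":0,"dy":0,"dz":0.012,"ax":0,"ay":0,"az":0,"grip":-1}]'
```

```text
clock: 3.15
position: [0.509, 0.2765, 0.0548]
ee_rot: [-0.0, 0.998, 0.063, 0.002]
contact_force: [0.8, -0.4, 7.5]
width: 0.0001
gripper_force: 3.4
```

```bash
python3 -m jog '[{"dx":-0.04,"dy":0,"dz":-0.16,"ax":0,"ay":0,"az":0,"grip":-1},{"dx":-0.15,"dy":0,"dz":-0.3,"ax":0,"ay":0,"az":0,"grip":-1},{"dx":-0.2,"dy":0,"dz":-0.45,"ax":0,"ay":0,"az":0,"grip":-1},{"dx":-0.2,"dy":0,"dz":-0.6,"ax":0,"ay":0,"az":0,"grip":-1},{"dx":-0.2,"dy":0,"dz":-0.6,"ax":0,"ay":0,"az":0,"grip":-1}]'
for i in 1 2 3 4 5; do python3 -m jog '[{"dx":0,"dy":0,"dz":0,"ax":0,"ay":0,"az":0,"grip":-1},{"dx":0,"dy":0,"dz":0,"ax":0,"ay":0,"az":0,"grip":-1},{"dx":0,"dy":0,"dz":0,"ax":0,"ay":0,"az":0,"grip":-1},{"dx":0,"dy":0,"dz":0,"ax":0,"ay":0,"az":0,"grip":-1},{"dx":0,"dy":0,"dz":0,"ax":0,"ay":0,"az":0,"grip":-1}]' | head -2; done
python3 - <<'E'
from rig import manip
import cv2,numpy as np
d=manip.get_image('wrist')['img'];t=manip.get_image('scene')['img'][180:340,220:460]
t=cv2.resize(t,(400,267));a=np.zeros((480,800,3),np.uint8);a[:300,:400]=cv2.resize(d,(400,300));a[:267,400:]=t
cv2.imwrite('pics/w2.png',a[:300,:,::-1])
E
```

```text
clock: 3.57
position: [0.461, 0.2718, 0.2109]
ee_rot: [-0.002, 0.998, 0.063, 0.007]
contact_force: [1.6, -0.7, -0.2]
width: -0.0003
gripper_force: 0.0
clock: 3.98
position: [0.4575, 0.2696, 0.2016]
clock: 4.4
position: [0.4582, 0.2699, 0.2032]
clock: 4.82
position: [0.4581, 0.2699, 0.2033]
clock: 5.23
position: [0.4582, 0.2699, 0.2033]
clock: 5.65
position: [0.4581, 0.2699, 0.2033]
```

View pics/w2.png

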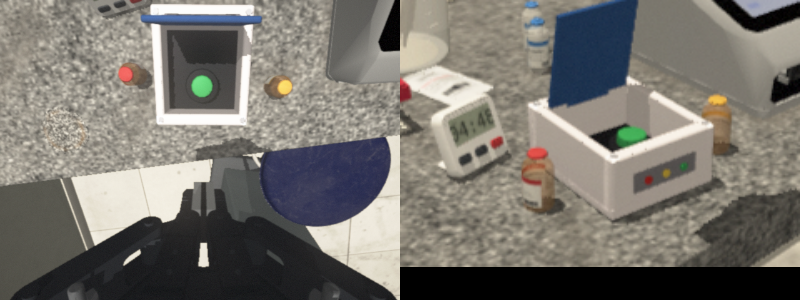

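Cover is fully open; the green button is at (202,86) in the left panel, and bottles and timer are untouched. I'll tilt the hand back 12° so that the wrist camera clears the cover.

```bash
python3 -m jog '[{"dx":0.14,"dy":-0.004,"dz":0,"ax":0,"ay":0.07,"az":0,"grip":-1},{"dx":0.28,"dy":-0.008,"dz":0.1,"ax":0,"ay":0.13,"az":0,"grip":-1},{"dx":0.28,"dy":-0.008,"dz":0.25,"ax":0,"ay":0.13,"az":0,"grip":-1},{"dx":0.28,"dy":-0.008,"dz":0.4,"ax":0,"ay":0.13,"az":0,"grip":-1},{"dx":0.28,"dy":-0.008,"dz":0.4,"ax":0,"ay":0.13,"az":0,"grip":-1}]'
python3 -m jog '[{"dx":0,"dy":0,"dz":0,"ax":0,"ay":0,"az":0,"grip":-1}]'
```

```text
clock: 6.17
position: [0.5215, 0.2781, 0.0959]
ee_rot: [-0.004, 0.994, 0.062, 0.094]
contact_force: [-1.1, -0.5, -0.8]
width: -0.0001
gripper_force: 0.0
clock: 6.25
position: [0.5259, 0.28, 0.1016]
ee_rot: [-0.005, 0.993, 0.062, 0.099]
contact_force: [0.6, -0.7, 0.7]
width: 0.0001
gripper_force: 0.0
```

```bash
python3 -m jog '[{"dx":-0.018,"dy":0,"dz":0.09,"ax":0,"ay":0,"az":0,"grip":-1},{"dx":-0.036,"dy":0,"dz":0.18,"ax":0,"ay":0,"az":0,"grip":-1},{"dx":-0.036,"dy":0,"dz":0.18,"ax":0,"ay":0,"az":0,"grip":-1},{"dx":-0.036,"dy":0,"dz":0.18,"ax":0,"ay":0,"az":0,"grip":-1}]'
python3 -m jog '[{"dx":-0.003,"dy":0,"dz":0.016,"ax":0,"ay":0,"az":0,"grip":-1},{"dx":-0.006,"dy":0,"dz":0.032,"ax":0,"ay":0,"az":0,"grip":-1},{"dx":-0.006,"dy":0,"dz":0.032,"ax":0,"ay":0,"az":0,"grip":-1}]'
```

```text
clock: 6.58
position: [0.5287, 0.2811, 0.059]
ee_rot: [-0.007, 0.993, 0.062, 0.103]
contact_force: [-1.0, 0.1, 0.3]
width: 0.0001
gripper_force: 0.0
clock: 6.83
position: [0.5294, 0.2813, 0.0507]
ee_rot: [-0.007, 0.993, 0.062, 0.104]
contact_force: [0.6, 1.5, 2.0]
width: 0.0001
gripper_force: 1.0
```

```bash
python3 -m jog '[{"dx":-0.006,"dy":0,"dz":0.016,"ax":0,"ay":0,"az":0,"grip":-1},{"dx":-0.006,"dy":0,"dz":0.016,"ax":0,"ay":0,"az":0,"grip":-1}]'
python3 -m jog '[{"dx":-0.002,"dy":0,"dz":0.01,"ax":0,"ay":0,"az":0,"grip":-1},{"dx":-0.002,"dy":0,"dz":0.01,"ax":0,"ay":0,"az":0,"grip":-1}]'
```

```text
clock: 7.0
position: [0.5291, 0.2814, 0.0463]
ee_rot: [-0.007, 0.993, 0.062, 0.104]
contact_force: [2.4, -0.4, 5.2]
width: 0.0002
gripper_force: 2.3
clock: 7.17
position: [0.5293, 0.2814, 0.0456]
ee_rot: [-0.007, 0.993, 0.062, 0.105]
contact_force: [-2.0, -1.7, 14.9]
width: -0.0001
gripper_force: 7.8
```

```bash
python3 -m jog '[{"dx":0,"dy":0,"dz":0,"ax":0,"ay":0,"az":0,"grip":-1},{"dx":0,"dy":0,"dz":-0.16,"ax":0,"ay":0,"az":0,"grip":-1},{"dx":0,"dy":0,"dz":-0.32,"ax":0,"ay":0,"az":0,"grip":-1},{"dx":0,"dy":0,"dz":-0.48,"ax":0,"ay":0,"az":0,"grip":-1},{"dx":0,"dy":0,"dz":-0.64,"ax":0,"ay":-0.06,"az":0,"grip":-1}]'
python3 -m jog '[{"dx":0,"dy":0,"dz":-0.08,"ax":0,"ay":-0.07,"az":0,"grip":-1},{"dx":0,"dy":0,"dz":-0.08,"ax":0,"ay":-0.07,"az":0,"grip":-1},{"dx":0,"dy":0,"dz":-0.08,"ax":0,"ay":-0.07,"az":0,"grip":-1},{"dx":0,"dy":0,"dz":-0.08,"ax":0,"ay":-0.07,"az":0,"grip":-1}]'
python3 - <<'E'
from rig import manip
import cv2,numpy as np
d=manip.get_image('scene')['img'][180:340,220:460];cv2.imwrite('pics/s3.png',cv2.resize(d,(480,320))[...,::-1])
E
```

```text
clock: 7.58
position: [0.4904, 0.2754, 0.1951]
ee_rot: [-0.003, 0.996, 0.063, 0.057]
contact_force: [0.6, 0.9, -1.4]
width: 0.0
gripper_force: 0.0
clock: 7.92
position: [0.4926, 0.2757, 0.2122]
ee_rot: [0.001, 0.998, 0.062, 0.004]
contact_force: [-1.3, -0.1, 0.5]
width: -0.0004
gripper_force: 0.0
```

View pics/s3.png

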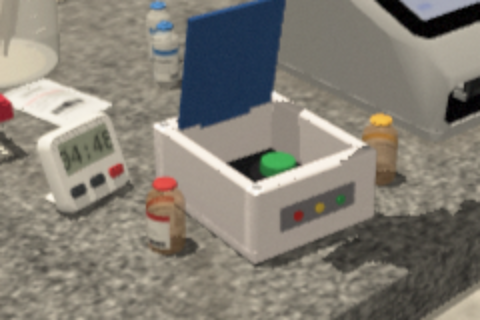

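The cover stays open, the button is out again, and nothing has shifted. Next I go over the cover and down behind it.

```bash
python3 -m jog '[{"dx":0.16,"dy":0,"dz":-0.02,"ax":0,"ay":0,"az":0,"grip":-1},{"dx":0.32,"dy":0,"dz":-0.02,"ax":0,"ay":0,"az":0,"grip":-1},{"dx":0.48,"dy":0,"dz":-0.02,"ax":0,"ay":0,"az":0,"grip":-1},{"dx":0.49,"dy":0,"dz":-0.02,"ax":0,"ay":0,"az":0,"grip":-1},{"dx":0.49,"dy":0,"dz":-0.02,"ax":0,"ay":0,"az":0,"grip":-1}]'
python3 -m jog '[{"dx":0,"dy":0,"dz":0.15,"ax":0,"ay":0,"az":0,"grip":-1},{"dx":0,"dy":0,"dz":0.31,"ax":0,"ay":0,"az":0,"grip":-1},{"dx":0,"dy":0,"dz":0.31,"ax":0,"ay":0,"az":0,"grip":-1},{"dx":0,"dy":0,"dz":0.31,"ax":0,"ay":0,"az":0,"grip":-1}]'
```

```text
clock: 8.38
position: [0.6157, 0.2911, 0.2167]
ee_rot: [0.001, 0.998, 0.062, 0.004]
contact_force: [-1.3, 0.4, -0.3]
width: 0.0003
gripper_force: 0.0
clock: 8.72
position: [0.6124, 0.2907, 0.1401]
ee_rot: [0.001, 0.998, 0.062, 0.002]
contact_force: [-0.1, -0.5, 0.3]
width: 0.0
gripper_force: 0.0
```

```bash
python3 -m jog '[{"dx":-0.05,"dy":0,"dz":0,"ax":0,"ay":0,"az":0,"grip":-1},{"dx":-0.08,"dy":0,"dz":0,"ax":0,"ay":0,"az":0,"grip":-1},{"dx":-0.11,"dy":0,"dz":0.008,"ax":0,"ay":0,"az":0,"grip":-1},{"dx":-0.14,"dy":0,"dz":0.02,"ax":0,"ay":0,"az":0,"grip":-1},{"dx":-0.17,"dy":0,"dz":0.032,"ax":0,"ay":0,"az":0,"grip":-1}]'
python3 -m jog '[{"dx":-0.03,"dy":0,"dz":0.016,"ax":0,"ay":0,"az":0,"grip":-1},{"dx":-0.055,"dy":0,"dz":0.035,"ax":0,"ay":0,"az":0,"grip":-1},{"dx":-0.08,"dy":0,"dz":0.055,"ax":0,"ay":0,"az":0,"grip":-1},{"dx":-0.1,"dy":0,"dz":0.076,"ax":0,"ay":0,"az":0,"grip":-1},{"dx":-0.1,"dy":0,"dz":0.076,"ax":0,"ay":0,"az":0,"grip":-1}]'
python3 - <<'E'
from rig import manip
import cv2,numpy as np
d=manip.get_image('scene')['img'][130:340,220:460];cv2.imwrite('pics/s4.png',cv2.resize(d,(480,420))[...,::-1])
E
```

```text
clock: 9.13
position: [0.5751, 0.2869, 0.1364]
ee_rot: [-0.001, 0.998, 0.062, 0.008]
contact_force: [2.5, 0.9, 3.4]
width: 0.0001
gripper_force: 1.3
clock: 9.55
position: [0.5471, 0.2828, 0.1133]
ee_rot: [0.0, 0.998, 0.062, 0.004]
contact_force: [-0.5, 0.9, 1.6]
width: 0.0005
gripper_force: 0.6
```

View pics/s4.png

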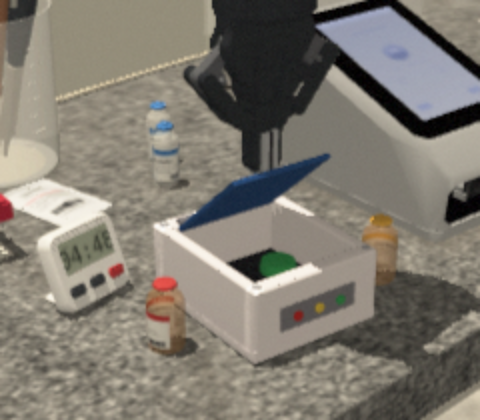

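The cover, half shut, is being pushed by the fingertips, as planned. Continuing down.

```bash
python3 -m jog '[{"dx":-0.03,"dy":0,"dz":0.035,"ax":0,"ay":0,"az":0,"grip":-1},{"dx":-0.055,"dy":0,"dz":0.07,"ax":0,"ay":0,"az":0,"grip":-1},{"dx":-0.075,"dy":0,"dz":0.105,"ax":0,"ay":0,"az":0,"grip":-1},{"dx":-0.09,"dy":0,"dz":0.14,"ax":0,"ay":0,"az":0,"grip":-1},{"dx":-0.105,"dy":0,"dz":0.165,"ax":0,"ay":0,"az":0,"grip":-1}]'
python3 -m jog '[{"dx":-0.02,"dy":0,"dz":0.015,"ax":0,"ay":0,"az":0,"grip":-1},{"dx":-0.035,"dy":0,"dz":0.03,"ax":0,"ay":0,"az":0,"grip":-1},{"dx":-0.035,"dy":0,"dz":0.03,"ax":0,"ay":0,"az":0,"grip":-1}]'
```

```text
clock: 10.02
position: [0.5241, 0.2799, 0.0725]
ee_rot: [0.0, 0.998, 0.062, 0.006]
contact_force: [2.5, 0.3, 3.7]
width: 0.0003
gripper_force: 1.6
clock: 10.27
position: [0.5127, 0.2782, 0.0646]
ee_rot: [0.001, 0.998, 0.062, 0.003]
contact_force: [-1.0, -0.3, 1.3]
width: -0.0005
gripper_force: 0.9
```

Now the final press to the lower stop: about 10 mm, in steps.

```bash
python3 -m jog '[{"dx":0,"dy":0,"dz":0.012,"ax":0,"ay":0,"az":0,"grip":-1},{"dx":0,"dy":0,"dz":0.025,"ax":0,"ay":0,"az":0,"grip":-1},{"dx":0,"dy":0,"dz":0.038,"ax":0,"ay":0,"az":0,"grip":-1},{"dx":0,"dy":0,"dz":0.038,"ax":0,"ay":0,"az":0,"grip":-1}]'
```

```text
clock: 10.6
position: [0.5143, 0.2786, 0.0555]
ee_rot: [0.0, 0.998, 0.062, 0.004]
contact_force: [-2.0, 0.0, 3.0]
width: -0.0003
gripper_force: 1.2
```

```bash
python3 -m jog '[{"dx":0,"dy":0,"dz":0.01,"ax":0,"ay":0,"az":0,"grip":-1},{"dx":0,"dy":0,"dz":0.01,"ax":0,"ay":0,"az":0,"grip":-1}]'
```

```text
clock: 10.77
position: [0.5148, 0.2787, 0.0552]
ee_rot: [0.0, 0.998, 0.062, 0.005]
contact_force: [-6.3, -1.7, 11.0]
width: -0.0003
gripper_force: 5.6
```

It is at the stop (11 N). Now I release straight up and look.

```bash
python3 -m jog '[{"dx":0,"dy":0,"dz":-0.06,"ax":0,"ay":0,"az":0,"grip":-1},{"dx":0,"dy":0,"dz":-0.16,"ax":0,"ay":0,"az":0,"grip":-1},{"dx":-0.1,"dy":0,"dz":-0.32,"ax":0,"ay":0,"az":0,"grip":-1},{"dx":-0.2,"dy":0,"dz":-0.48,"ax":0,"ay":0,"az":0,"grip":-1},{"dx":-0.2,"dy":0,"dz":-0.6,"ax":0,"ay":0,"az":0,"grip":-1}]'
for i in 1 2 3; do python3 -m jog '[{"dx":0,"dy":0,"dz":0,"ax":0,"ay":0,"az":0,"grip":-1},{"dx":0,"dy":0,"dz":0,"ax":0,"ay":0,"az":0,"grip":-1},{"dx":0,"dy":0,"dz":0,"ax":0,"ay":0,"az":0,"grip":-1},{"dx":0,"dy":0,"dz":0,"ax":0,"ay":0,"az":0,"grip":-1},{"dx":0,"dy":0,"dz":0,"ax":0,"ay":0,"az":0,"grip":-1}]' | head -2; done
python3 - <<'E'
from rig import manip
import cv2,numpy as np
d=manip.get_image('scene')['img'][130:340,220:460];cv2.imwrite('pics/s5.png',cv2.resize(d,(480,420))[...,::-1])
E
```

```text
clock: 11.18
position: [0.4607, 0.2717, 0.2034]
ee_rot: [0.001, 0.998, 0.062, 0.003]
contact_force: [0.3, -0.1, -0.1]
width: -0.0001
gripper_force: 0.0
clock: 11.6
position: [0.4638, 0.2722, 0.2015]
clock: 12.02
position: [0.4643, 0.2726, 0.2032]
clock: 12.43
position: [0.4642, 0.2726, 0.2034]
```

View pics/s5.png

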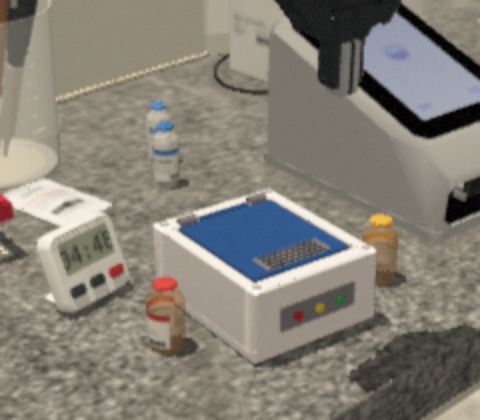

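The cover is shut flush with the rim and stays there. The bottles and timer are in place, and the arm is clear.

```bash
python3 -c "
from rig import manip
print(manip.sign_off())"
```

```text
the job is handed in; nothing more can be done
None
```

The job is handed in: the cover popped open, the green button was pressed to its stop, and the cover is shut flush again with the bottles and timer where they stood; sign-off returned no verdict.

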